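# Clamp the spice jar in the jar vice, to the first click

### The job

Stand the spice jar right way up in the leaning pocket of the jar vice, its foot flat on the deck, so that its stuck cap can be worked on. Then turn the vice's crank clockwise until its clutch clicks for the first time and stop there, before a second click, which could crack the glass; let go of the crank and leave the jar clamped. Do not disturb the other things on the worktop.

Things in the scene. Friction and masses are not known exactly. Their poses are not given: they have to be found in the camera images.
- spice_jar: the only spice jar: clear round glass with a black screw cap, 44 mm across and 96 mm tall (cap from 75 to 96 mm up), 0.11 kg, standing upright on the worktop in front of the sink, at one of three places that it shares with the salt shaker and the sauce bottle. Origin at the centre of its underside, z up through the cap.
- cradle: sloping deck of the jar vice, a grey steel stand fixed left of the sink. Origin: deck surface, mid-pocket, 105 mm up: where the centre of the clamped jar's foot stands. z: square to the deck, the axis for the jar; leans 25 degrees from vertical towards the frame's -x (downhill, roughly to the robot's right). y: from the fixed rubber vee towards the moving jaw.
- pocket (a point): point on the deck 5 mm from the cradle origin along its y. Pocket, in the cradle frame: open above; vee faces 40 mm tall, touching the jar at y about -22 mm; downhill wall 46 mm tall, inner face x = -24.5; uphill wall 28 mm tall, inner face x = +30; jaw face at y = +42 mm less the jaw travel. A jar let go there leans on the downhill wall; the jaw then pushes it to the vee.
- jaw (a joint): travel of the moving jaw (rubber, 40 mm wide, 37 mm tall) towards the vee, m: 0 fully open (the jar then has 20 mm to spare), about 0.0195 to 0.0225 when it squeezes the jar. It is driven by the screw only, 12 mm per rad.
- screw (a joint): turn of the screw that the crank drives through the clutch, rad: 0 fully open, grows as the crank goes clockwise (seen from above the deck); starts between 0 and 0.6, is tight on the jar at about 1.65 to 1.95, end stop 2.55. Friction about 0.2 N m holds it where it is left; turning the crank back opens it.
- clutch (a joint): turn of the crank beyond the screw, rad: up to 0.1 while both turn together. Once the jaw is tight a spring pawl climbs a tooth (0.3 rising to 0.45 N m) and at about 0.49 snaps down: first click, torque drops, crank rests near 0.57 and cannot fall back. Second click at about 0.99. A black-topped pin on the hub rises 4.5 mm with the pawl and drops at the click.
- crank_grip (a point): middle of the crank's grip, a black handle 23 mm thick, 52 mm long, spinning freely on the end of the crank arm, parallel to the cradle's z. The point lies 77 mm above the deck; the grip reaches from 48 to 100 mm above it, the steel arm below it to 46 mm.
- crank_axis (a point): point on the crank's turning axis, level (along cradle z) with crank_grip, which circles it at 65 mm radius in a plane parallel to the deck. The axis is parallel to cradle z, 110 mm downhill of the pocket. The grip starts on the cradle's -y side (away from the robot) and sweeps clockwise past the side away from the pocket to the robot's side.
- salt_shaker: salt shaker with a domed steel top, 44 mm across, 90 mm tall; origin at the centre of its underside, z up. Leave alone.
- sauce_bottle: slender sauce bottle, 59 mm across, 203 mm tall; origin at the centre of its underside, z up. Leave alone.
- lemon: lemon, 78x55x56 mm, lying between the first and second of the three places; origin at the centre of its underside. Leave alone.
- tin: low round tin, 75 mm across, 58 mm tall, between the second and third of the three places; origin at the centre of its underside. Leave alone.
- mug: ochre mug, 82 mm across (114 mm with its handle), 97 mm tall, between the vice and the three places; origin at the centre of its underside. Leave alone.
- water_bottle: empty clear water bottle, 65 mm across, 204 mm tall, left of the vice; origin at the centre of its underside. Leave alone.
- onion: onion, 83 mm across, 94 mm tall, behind the vice; origin at the centre of its underside. Leave alone.

How it is judged (in metres and radians):
On the way, in this order (a step that is already met when the one before it is completed fails the run):
1. the spice jar stands in the pocket of the vice, foot on the deck, right way up, jaw not yet closed on it (x of spice_jar in the frame of cradle between -0.012 and 0.012 m and y of spice_jar in the frame of cradle between -0.008 and 0.022 m and z of spice_jar in the frame of cradle between -0.005 and 0.008 m and angle between the z axis of spice_jar and the z axis of cradle, either way round below 0.17 rad and value of joint jaw below 0.017 m and contact force between spice_jar and the fingers below 0.2 N), for 0.2 s.
2. the crank has been turned to the first click with the jar clamped (x of spice_jar in the frame of cradle between -0.012 and 0.012 m and y of spice_jar in the frame of cradle between -0.008 and 0.006 m and z of spice_jar in the frame of cradle between -0.005 and 0.008 m and angle between the z axis of spice_jar and the z axis of cradle, either way round below 0.1 rad and value of joint jaw above 0.018 m and contact force between jaw and spice_jar above 0.3 N and value of joint clutch between 0.5 and 0.95 rad), for 0.2 s.
At the end, for the whole second after the job is handed in: Jar in the pocket against the vee (within 12 mm along deck x, -8 to +6 mm along y, -5 to +8 mm in height, axis within 0.1 rad), pressed by the jaw (force over 0.3 N, travel over 18 mm); crank past the first click, short of the second (clutch 0.5 to 0.95 rad); at rest (all of step 2 and linear speed of spice_jar below 0.01 m/s and velocity of joint clutch below 0.05 rad/s); the robot touches nothing.
It fails at once if the crank is turned to the second click (value of joint clutch above 0.95 rad).
It fails at once if another thing on the worktop is pushed more than 25 mm (distance of any of salt_shaker, sauce_bottle, lemon, tin, mug, water_bottle, onion from where it was at the start of the episode above 0.025 m).
It also fails if it takes over 72 s, if anything falls off the work surface, if the arm or the gripper's body presses on something with over 40 N, if the wrist force passes 120 N, or if a joint passes its speed limit or range.

### The arm

A 7-joint arm with a two-finger parallel gripper is mounted at the origin on a cart in front of the work surface, level with it; the furniture and walls round the work are solid. World frame = base frame: x ahead of the robot, y to its left, z up, the work surface at z = 0. Lengths are in m, angles in degrees, forces in N, time in s.
With the tool pointing down it reaches from about 0.425 to 0.875 m from the base axis. Payload 8.4 kg.
Tool frame: the origin (TCP) lies at the very end of the fingers, on their centre line; the grasp point (between the pads) lies 19 mm behind it; z points along the fingers, y is the line along which they close (so a half turn about z gives the same grasp; the last joint's range is limited). The gripper opens to 85 mm and grips with 20 to 120 N. Pads are 22 mm wide; open, the fingers measure 114 mm over their backs; the gripper's body (76 mm by 85 mm) begins 54 mm behind the grasp point. The pads swing forward as they close: fully open they stand 13 mm farther back than shut.
Start: joints at [-73.407, 19.091, 2.286, 83.961, -0.768, 76.965, -3.352], TCP at [0.246, 0.601, 0.231] pointing down, gripper open.
Joint ranges: [-147.57, 147.57], [-21.85, 119.76], [-74.77, 79.35], [14.55, 137.4], [-85.83, 265.84], [4.83, 119.75], [-152.11, 152.11]. Speed limits (degrees/s): [127.2, 127.2, 159.86, 159.86, 180, 180, 180].

### API

Orientations are given as a 3x3 rotation matrix whose columns are the frame's x, y, z axes.
In Python, from station import ctrl, fingers, ik, viewer, job gives the robot as it stands. Calls block until the motion is done:
- ctrl.goto(position, orientation): joint-space move of the TCP to a pose.
- ctrl.move_l(position, ori=None, rate=0.15, force_limit=None): straight line of the TCP; ori=None keeps the orientation; rate is the mean speed in m/s. With force_limit (N) it stops when the force on the tool has changed by that much, and returns True; else False.
- ctrl.movej(angles): joint-space move.
- fingers.open_jaws() and fingers.close_gripper(strength=None): open the fingers fully, or close them until they stop; strength is the grip in N (None keeps the last).
- ctrl.hold(seconds).
- ik(position, orientation): joint angles nearest the present ones, or None.
- ctrl.get_state(): the state.
- viewer.grab_frame(name): name is "scene" or "top"; returns the picture (400x640x3 uint8, blue, green, red); there is no depth.
- viewer.get_calibration(name): a dict with "fx", "fy", "cx", "cy" (pixels), "world_from_camera" (4x4, takes a point from camera to world coordinates). Camera axes: x right, y up, looking along -z (the intrinsics and any distortion apply to the point x, -y, -z); pixel columns grow to the right and rows downward; lengths in m; the calibration is good to about 2 mm. A picture is of the moment at which its call begins. get_calibration takes no time and is no camera call.
A pose or a line that the arm cannot do raises ctrl.Unreachable and nothing moves.
- job.job_done(): hands the job in; it is judged then, once.
The state is a dict: "time": time; "joint_positions": joint angles; "joint_vel": joint speeds; "joint_efforts": joint torques, N m; "tool_pos": TCP position; "ee_rot": TCP orientation; "wrist_force": force on the tool from outside, world axes, zero at the start; "wrist_torque": the same for the moment, N m; "gripper_width": finger opening in m; "grip_force": force on a finger pad.
Only numpy, scipy, OpenCV 4.12 (cv2) and the standard library are available. Lean on these libraries where they do the work, as an engineer would, in place of code of your own. Each camera call takes 0.05 s, during which the arm holds its last target. There are 200 camera calls.

## Working session

There is one attempt and no reset: what is moved stays moved. The work goes in short steps, each a Python script; the robot and the scene stay as the last script left them, time stands still between calls to the robot, and variables do not carry over. Pictures are saved under pics/ and viewed, at most 10 in all, crops included, and the job is handed in when it is done.

```bash
ls; mkdir -p pics
python3 - <<'E'
from station import ctrl, viewer
import cv2, numpy as np
np.set_printoptions(precision=4,suppress=True)
for n in ("scene","top"):
    cv2.imwrite(f"pics/{n}0.png",viewer.grab_frame(n)); c=viewer.get_calibration(n); print(n,c)
s=ctrl.get_state(); print(s["time"],s["tool_pos"],s["ee_rot"])
E
```

```text
pics
scene {'fx': 505.1397865446561, 'fy': 505.1397865446561, 'cx': 319.4402198151995, 'cy': 199.0045252582027, 'world_from_camera': array([[ 0.7768,  0.3996, -0.4866, -0.3645],
       [-0.6296,  0.4769, -0.6133, -1.0058],
       [-0.013 ,  0.7828,  0.6221,  1.1904],
       [ 0.    ,  0.    ,  0.    ,  1.    ]])}
top {'fx': 401.1568239739975, 'fy': 401.1568239739975, 'cx': 315.8749735046514, 'cy': 199.18896579555567, 'world_from_camera': array([[ 0.0241,  0.9931, -0.1144,  0.3193],
       [-0.9995,  0.0217, -0.0216,  0.0362],
       [-0.0189,  0.1148,  0.9932,  1.578 ],
       [ 0.    ,  0.    ,  0.    ,  1.    ]])}
0.1 [0.2463 0.6011 0.2305] [[-0.9254  0.3791 -0.0005]
 [ 0.3791  0.9254 -0.0014]
 [-0.0001 -0.0015 -1.    ]]
```

View pics/scene0.png

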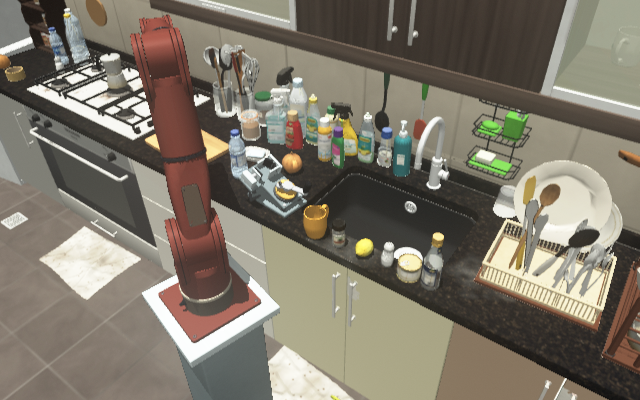

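View pics/top0.png

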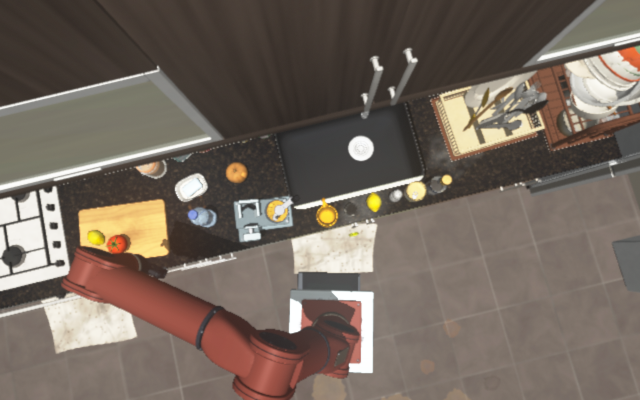

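The jar, a dark cap at about (339,225) in scene, is right of the mug. The vice is at about (272,185) in scene and (264,215) in top. I'll enlarge both.

Run:
```python
import cv2
a=cv2.imread("pics/scene0.png")[145:255,220:360]; b=cv2.imread("pics/top0.png")[185:250,225:365]
cv2.imwrite("pics/crA.png",cv2.resize(a,None,fx=5.4,fy=5.4,interpolation=cv2.INTER_CUBIC))
cv2.imwrite("pics/crB.png",cv2.resize(b,None,fx=5.7,fy=5.7,interpolation=cv2.INTER_CUBIC))
```

```text
(no output)
```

View pics/crA.png

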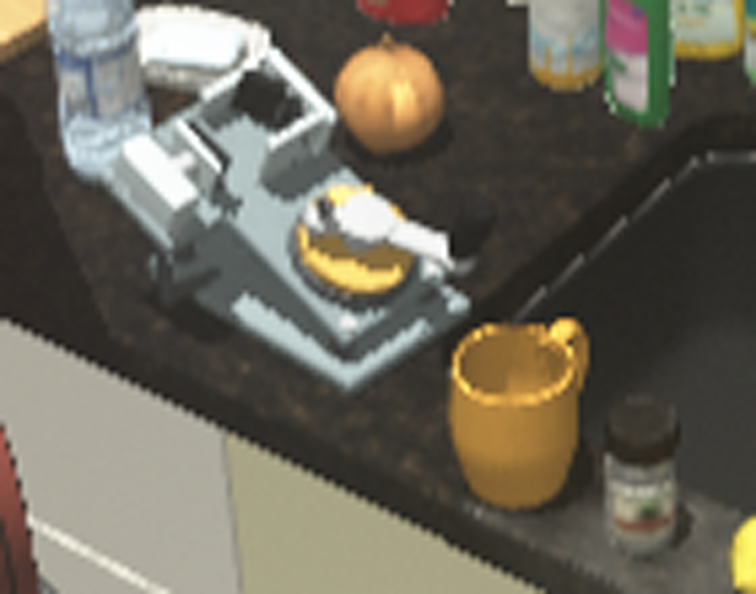

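View pics/crB.png

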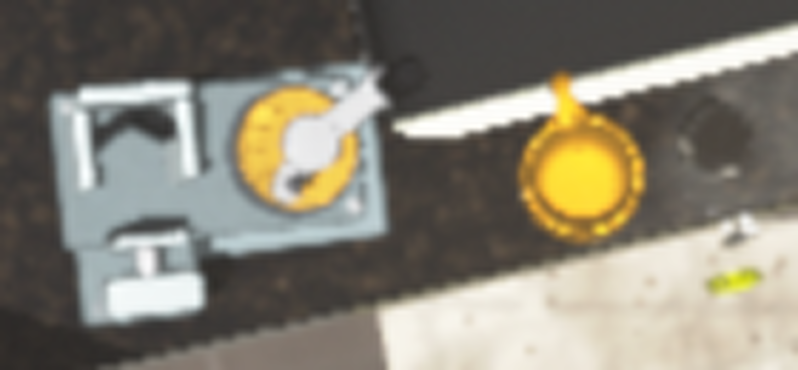

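Crop A: jar cap top is at about (643,415) and its foot at (643,548). The mug is left of it. Hub is at (365,213), crank grip at about (475,220), and the pocket walls are up-left. Crop B: jar cap (718,135), hub (312,142), grip (405,75), pocket walls at u≈90 and u≈190. Next I'll triangulate these.

```bash
cat > h.py <<'E'
import numpy as np, cv2
from station import ctrl, fingers, ik, viewer, job
np.set_printoptions(precision=4,suppress=True)
C={n:viewer.get_calibration(n) for n in("scene","top")}
def ray(n,uv):
    c=C[n];T=c["world_from_camera"]
    d=T[:3,:3]@np.array([(uv[0]-c["cx"])/c["fx"],-(uv[1]-c["cy"])/c["fy"],-1.]);return T[:3,3],d/np.linalg.norm(d)
def onz(n,uv,z):
    o,d=ray(n,uv);return o+d*(z-o[2])/d[2]
def proj(n,P):
    c=C[n];T=c["world_from_camera"];p=(np.atleast_2d(P)-T[:3,3])@T[:3,:3]
    return np.c_[c["cx"]-c["fx"]*p[:,0]/p[:,2],c["cy"]+c["fy"]*p[:,1]/p[:,2]]
def tri(a,b):
    (o1,d1),(o2,d2)=ray("scene",a),ray("top",b)
    t=np.linalg.lstsq(np.c_[d1,-d2],o2-o1,rcond=None)[0];p,q=o1+t[0]*d1,o2+t[1]*d2
    return (p+q)/2,np.linalg.norm(p-q)
sA=lambda u,v:(220+(u+.5)/5.4-.5,145+(v+.5)/5.4-.5)
sB=lambda u,v:(225+(u+.5)/5.7-.5,185+(v+.5)/5.7-.5)
def frame(yaw):  # cradle rotation; yaw=0: x_c along world +y horizontally
    u=np.array([-np.sin(yaw),np.cos(yaw),0]);k=np.array([0,0,1.]);a=np.radians(25)
    z=np.cos(a)*k-np.sin(a)*u; x=np.cos(a)*u+np.sin(a)*k
    return np.c_[x,np.cross(z,x),z]
E
python3 - <<'E'
from h import *
for k,a,b in [("ring",(355,243),(296,149)),("hub",(365,213),(312,142)),("grip",(475,220),(405,75)),("jarcap",(643,418),(718,135)),
 ("dwall back",(333,113),(190,90)),("uwall back",(258,52),(80,95)),("dwall front",(268,150),(190,178)),("uwall front",(180,118),(88,188)),("jawblk",(160,165),(155,292))]:
    print(k,*tri(sA(*a),sB(*b)))
print("jar",onz("top",sB(718,135),.096),onz("scene",sA(643,418),.096),onz("scene",sA(643,530),0))
E
```

```text
ring [0.4459 0.2155 0.0763] 0.0015315164158683186
hub [0.4474 0.2018 0.1087] 8.641833375491043e-06
grip [0.4922 0.142  0.1156] 0.0018848904785138396
jarcap [ 0.4606 -0.062   0.0973] 0.004351715847371491
dwall back [0.4769 0.2774 0.136 ] 0.0009995540094525695
uwall back [0.4673 0.3451 0.1556] 0.00545707511667275
dwall front [0.4214 0.2757 0.1316] 0.0016623454941429826
uwall front [0.4067 0.3459 0.1273] 0.01518288840064736
jawblk [0.3484 0.2928 0.1436] 0.0013741687437622996
jar [ 0.4589 -0.0608  0.096 ] [ 0.4636 -0.0619  0.096 ] [ 0.466  -0.0607  0.    ]
```

```bash
cat > fit.py <<'E'
from h import *
from scipy.optimize import least_squares
# p: ox,oy,yaw,phi, hring,hhub, wall thickness mid offset t, y back, y front, jaw block y, jaw block z
def pts(p):
    t,yb,yf=p[6],p[7],p[8]; s,c=np.sin(p[3]),np.cos(p[3])
    L=np.array([[-.110,0,p[4]],[-.110,0,p[5]],[-.110-.065*s,-.065*c,.080],[-.0245-t,yb,.046],[.030+t,yb,.040],[-.0245-t,yf,.046],[.030+t,yf,.028],[0,p[9],p[10]]])
    return L@frame(p[2]).T+[p[0],p[1],.105]
S=[(355,243),(365,213),(475,220),(333,113),(258,52),(268,150),(180,118),(160,165)]
B=[(296,149),(312,142),(405,75),(190,90),(80,95),(190,178),(88,188),(155,292)]
S=np.array([sA(*a) for a in S]);B=np.array([sB(*a) for a in B])
def res(p):
    P=pts(p);return np.r_[(proj("scene",P)-S).ravel(),(proj("top",P)-B).ravel(),(p[6]-.004)/.002]
r=least_squares(res,[.435,.324,.1,.8,.02,.055,.004,-.04,.02,.08,.04],loss="soft_l1",x_scale=.01)
p=r.x
if __name__=="__main__":
    print(p,"\n",r.fun[:16].reshape(8,2),"\n",r.fun[16:32].reshape(8,2))
    R=frame(p[2]);O=np.r_[p[:2],.105]
    W=lambda L:np.array(L)@R.T+O
    box=lambda x,y0,y1,h:W([[x,y0,0],[x,y1,0],[x,y1,h],[x,y0,h],[x,y0,0]])
    a=np.linspace(0,2*np.pi,40)
    lines=[box(-.0245,p[7],p[8],.046),box(.030,p[7],p[8],.028),W([[-.02,.042,0],[.02,.042,0],[.02,.042,.037],[-.02,.042,.037],[-.02,.042,0]]),
      W([[-.11,0,0],[-.11,0,.077]]),W(np.c_[-.11+.065*np.cos(a),.065*np.sin(a),a*0+.046]),
      W([[0,0,0],[.02,0,0],[0,0,0],[0,.02,0]]),W([[-.11-.065*np.sin(p[3]),-.065*np.cos(p[3]),h] for h in(.048,.1)])]
    out=[]
    for n,(x0,y0,w,h) in (("scene",(225,145,130,75)),("top",(225,190,130,50))):
        im=cv2.imread(f"pics/{n}0.png")[y0:y0+h,x0:x0+w];k=6
        im=cv2.resize(im,None,fx=k,fy=k,interpolation=cv2.INTER_CUBIC)
        for l in lines: cv2.polylines(im,[np.int32((proj(n,l)-[x0,y0]+.5)*k)],False,(0,0,255),1)
        out.append(im[:450 if n=="scene" else 300])
    cv2.imwrite("pics/ov.png",cv2.resize(np.vstack(out),None,fx=.8,fy=.8))
E
python3 fit.py
```

```text
[ 0.4311  0.322   0.1426  0.9708  0.019   0.0534  0.0054 -0.0397  0.0186
  0.0861  0.0424] 
 [[-0.0899  0.1105]
 [ 0.4042  0.4061]
 [-0.8381  0.8982]
 [-0.7323 -0.067 ]
 [ 1.2884  0.0011]
 [-0.3889 -0.0392]
 [ 3.2933 -3.6728]
 [-0.0673  0.1466]] 
 [[ 0.1675 -0.2653]
 [ 0.2882 -0.2415]
 [-1.0574 -0.2861]
 [-0.9787 -0.122 ]
 [ 0.1905  0.3687]
 [ 0.6531  0.3553]
 [-0.4203  0.5941]
 [ 0.3488 -0.15  ]]
```

View pics/ov.png

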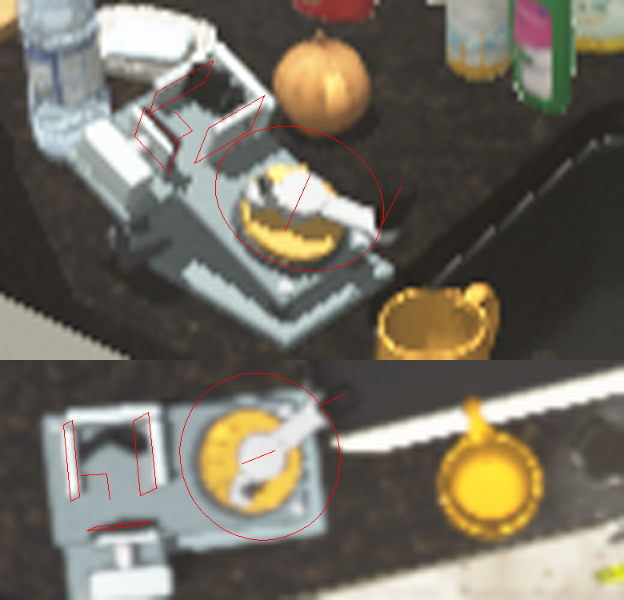

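The overlay matches: pocket walls, jaw face and crank circle all sit on the picture. The cradle origin is about (0.431, 0.322, 0.105) with yaw 0.14. Next I'll check reach and pick the jar.

```bash
cat >> h.py <<'E'
P0=np.array([.4311,.3220,.105]); RC=frame(.1426)
def w(x,y,z): return P0+RC@np.array([x,y,z])
def tool(sgn,R): # tool z=-R z, tool y = -sgn*R y
    z=-R[:,2];y=-sgn*R[:,1];return np.c_[np.cross(y,z),y,z]
u=RC[:,0]*[1,1,0];u/=np.linalg.norm(u);RH=np.c_[u,np.cross([0,0,1],u),[0,0,1]]
E
python3 - <<'E'
from h import *
for s in(1,-1):
    D,V=tool(s,RH),tool(s,RC)
    for n,p,R in [("jar",[.461,-.061,.055],D),("jarup",[.461,-.061,.32],D),("vice up",w(.002,.01,.16),V),("vice",w(.002,.01,.055),V)]+[(f"crank{a}",w(-.11-.065*np.sin(a),-.065*np.cos(a),.055),V) for a in(.4,.97,1.6,2.2,2.7)]+[("crank up",w(-.164,-.037,.15),V)]:
        print(s,n,ik(p,R))
print("grip local",RC.T@(np.array([.4922,.142,.1156])-P0))
E
```

```text
1 jar [-43.2162  10.0713  49.3766 122.0749  -9.7327  51.7334  19.9542]
1 jarup [-23.8391  -6.3384  23.855  101.181    2.5703  84.6252   7.8157]
1 vice up [-46.5324  -3.7722  27.2472 110.9891 -24.4758  69.1325  -2.9073]
1 vice [-48.1132   2.8893  25.2756 117.071  -30.517   57.4864   1.2804]
1 crank0.4 [-39.503   16.6601  35.7957 112.2393 -39.8316  62.4528  25.0546]
1 crank0.97 [-39.0504  15.5977  38.0269 115.5475 -39.8003  61.8759  28.7466]
1 crank1.6 [-41.1828  11.6056  40.7615 120.6332 -37.9962  60.2982  29.5731]
1 crank2.2 [-43.5176   5.4279  40.3597 125.1471 -34.0926  58.0873  25.2336]
1 crank2.7 [-44.7601   0.532   37.2837 127.3863 -30.8057  56.6262  18.9258]
1 crank up [-39.9495   9.5141  42.9777 110.2916 -32.9121  71.2803  24.2796]
-1 jar [ -60.507    18.0382   71.4564  122.5038  -21.4032   53.5589 -148.6622]
-1 jarup None
-1 vice up None
-1 vice None
-1 crank0.4 [ -64.1205   30.6674   70.0212  113.0861  -56.0372   74.2748 -141.7302]
-1 crank0.97 [ -62.6481   28.8775   70.1527  116.3159  -54.576    72.7814 -138.614 ]
-1 crank1.6 [ -64.5023   22.2418   70.6135  121.3123  -49.6232   68.4342 -139.5015]
-1 crank2.2 [ -70.4618   10.9111   71.3022  125.8442  -40.4864   62.0423 -147.7329]
-1 crank2.7 None
-1 crank up [ -61.3465   17.2147   70.5487  110.9103  -41.3237   76.462  -147.4901]
grip local [-0.1649 -0.0349  0.0886]
```

Run:
```python
from h import *
D=tool(1,RH); s=ctrl.get_state()
ctrl.move_l(s["tool_pos"]+[0,0,.1],rate=.3)
ctrl.goto([.461,-.061,.25],D)
print(ctrl.get_state()["time"])
print(ctrl.move_l([.461,-.061,.055],rate=.15,force_limit=8))
fingers.close_gripper(40)
s=ctrl.get_state();print(s["time"],s["tool_pos"],s["gripper_width"],s["grip_force"])
ctrl.move_l([.461,-.061,.30],rate=.2)
s=ctrl.get_state();print(s["time"],s["tool_pos"],s["gripper_width"],s["wrist_force"])
im=[viewer.grab_frame(n) for n in("scene","top")]
cv2.imwrite("pics/lift.png",np.vstack([cv2.resize(im[0][100:300,200:500],None,fx=2,fy=2)[:390],cv2.resize(im[1][170:270,200:500],None,fx=2,fy=2)]))
```

```text
3.0667
False
4.9833 [ 0.4612 -0.061   0.0553] 0.04178247454682994 39.89737436408177
6.3583 [ 0.4605 -0.0611  0.299 ] 0.04182239390061194 [ 0.1451 -1.0587 -0.8357]
```

View pics/lift.png

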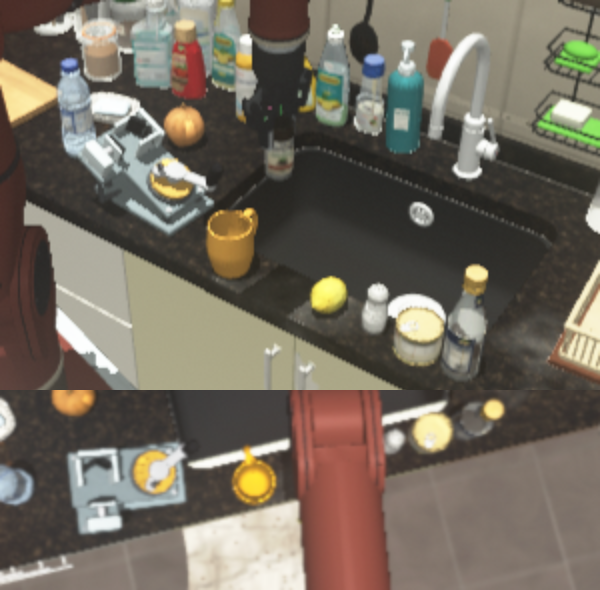

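The jar hangs upright in the fingers at about (278,160) in the picture, and nothing else has moved. On to the vice.

Run:
```python
from h import *
V=tool(1,RC)
ctrl.goto(w(.002,.010,.175),V)
loc=lambda:RC.T@(ctrl.get_state()["tool_pos"]-P0)
print(ctrl.get_state()["time"],loc())
hit=ctrl.move_l(w(.002,.010,.110),rate=.12,force_limit=6);print(hit,loc())
if not hit:
    hit=ctrl.move_l(w(.002,.010,.050),rate=.04,force_limit=6);s=ctrl.get_state();print(hit,loc(),RC.T@s["wrist_force"],s["time"])
im=[viewer.grab_frame(n) for n in("scene","top")]
cv2.imwrite("pics/place.png",np.vstack([cv2.resize(im[0][130:220,220:360],None,fx=4.2,fy=4.2)[:370],cv2.resize(im[1][180:260,225:365],None,fx=4.2,fy=4.2)[:225]]))
```

```text
7.625 [0.0011 0.0095 0.1756]
False [0.0019 0.0095 0.1106]
True [0.0018 0.0104 0.0564] [1.1064 0.3794 3.9148] 9.5167
```

View pics/place.png

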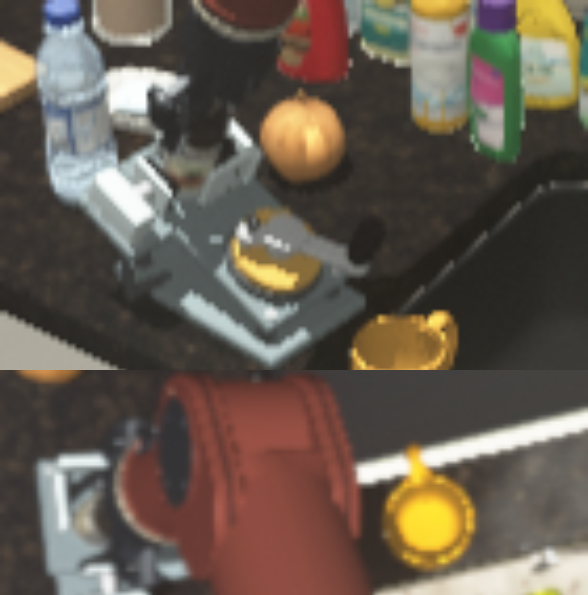

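The foot met the deck at local z ≈ 1.4 mm, with the jar between the walls at about (195,165). The grip shows clearly at about (368,242) in this crop. I'll release, back off, and locate the grip.

Run:
```python
from h import *
loc=lambda:RC.T@(ctrl.get_state()["tool_pos"]-P0)
fingers.open_jaws(); ctrl.hold(.3)
l=loc(); print(ctrl.get_state()["gripper_width"])
ctrl.move_l(w(l[0],l[1],.175),rate=.2)
for uv in [(307.6,187.3),(308,183),(306.5,192)]:
    o,d=ray("scene",uv); t=((.077-RC[:,2]@(o-P0))/(RC[:,2]@d)); print(RC.T@(o+t*d-P0))
V=tool(1,RC)
ctrl.goto(w(-.10,.10,.2),V)
print(ctrl.get_state()["time"])
im=[viewer.grab_frame(n) for n in("scene","top")]
cv2.imwrite("pics/jar.png",np.vstack([cv2.resize(im[0][140:220,220:340],None,fx=5,fy=5),cv2.resize(im[1][185:225,225:345],None,fx=5,fy=5)]))
```

```text
0.08558219405697275
[-0.1678 -0.0384  0.077 ]
[-0.155  -0.0527  0.077 ]
[-0.1802 -0.0208  0.077 ]
11.7667
```

View pics/jar.png

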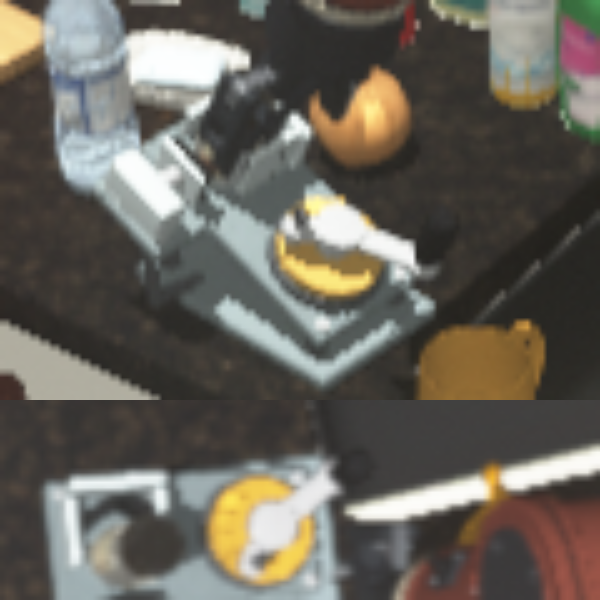

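The jar leans in the pocket, cap at about (150,540) in the lower half, and all else is in place. The grip is at local (-0.165, -0.036), radius about 65, which agrees with the fit. I'll grasp the crank and turn the first 0.9 rad.

```bash
cat > crank.py <<'E'
from h import *
import json
V=tool(1,RC); Z=.064
loc=lambda s:RC.T@(s["tool_pos"]-P0)
A=np.array([-.110,0.])
def pos(a,r): return w(A[0]-r*np.sin(a),A[1]-r*np.cos(a),Z)
def meas(a,f0):
    s=ctrl.get_state();f=RC.T@(np.array(s["wrist_force"])-f0)
    er=np.array([-np.sin(a),-np.cos(a),0]);et=np.array([-np.cos(a),np.sin(a),0])
    return s,-f@et,f@er,f[2]   # opposing tangential, radial outward, axial
def run(a,r,aend,f0,d=.025,click=False,fmax=7):
    log=[];pk=0
    while a<aend:
        a+=d; ctrl.move_l(pos(a,r),rate=.03); s,ft,fr,fz=meas(a,f0)
        l=loc(s)[:2]-A; log.append((a,np.arctan2(-l[0],-l[1]),r,np.hypot(*l),ft,fr,fz))
        r+=np.clip(2e-4*fr,-5e-4,5e-4); pk=max(pk,ft)
        if abs(fr)>25 or ft>fmax: print("STOP force");break
        if click and pk>4.5 and ft<pk-2.5: print("CLICK");break
    print(np.array(log)[:: 1 if click else 2],"t",s["time"],s["gripper_width"])
    json.dump(dict(a=a,r=r,f0=list(f0)),open("st.json","w"))
E
python3 - <<'E'
from crank import *
for a in(2.4,3.0,3.4): print(ik(pos(a,.065),V))
g=(-.165,-.037)
ctrl.goto(w(*g,.15),V)
print(ctrl.move_l(w(*g,Z),rate=.1,force_limit=6))
ctrl.hold(.2); f0=np.array(ctrl.get_state()["wrist_force"])
fingers.close_gripper(30); ctrl.hold(.2)
s=ctrl.get_state();print(s["gripper_width"],s["grip_force"],loc(s),RC.T@(s["wrist_force"]-f0),s["time"])
if .015<s["gripper_width"]<.03:
    l=loc(s)[:2]-A; run(np.arctan2(-l[0],-l[1]),np.hypot(*l),1.9,f0,d=.04,fmax=9)
E
```

```text
[-50.159    2.3754  46.0321 126.0064 -31.7258  58.5131  22.3907]
[-50.6558  -2.7479  40.5185 127.4543 -27.9985  57.0481  13.9554]
[-51.2243  -3.6559  37.4707 126.6872 -27.3926  56.8264   9.7222]
False
0.02190272631011787 30.015080870362 [-0.1649 -0.0367  0.064 ] [0.3868 2.4289 3.7093] 14.6
[[ 1.021   1.0198  0.0661  0.066   0.5749 -1.3993  1.0824]
 [ 1.101   1.1029  0.0657  0.0659 -0.0559 -1.1226  3.4093]
 [ 1.181   1.1804  0.0656  0.0657  3.2525  0.9862  2.7004]
 [ 1.261   1.2638  0.0659  0.0658  2.8175  1.2752  4.0443]
 [ 1.341   1.3443  0.0658  0.0658  2.5728 -1.1875  3.7285]
 [ 1.421   1.4241  0.0654  0.0656  2.5322  0.5582  3.9685]
 [ 1.501   1.5039  0.0656  0.0656  2.3289 -0.0281  5.1587]
 [ 1.581   1.584   0.0655  0.0655  2.2144 -0.8021  3.699 ]
 [ 1.661   1.6635  0.0651  0.0653  3.6637  0.9969  5.2514]
 [ 1.741   1.7434  0.0652  0.0652  2.6316 -0.6681  5.3154]
 [ 1.821   1.8222  0.065   0.0651  4.1949  0.2221  5.6533]
 [ 1.901   1.9011  0.065   0.065   2.4624 -0.2612  7.3463]] t 20.35 0.02218309830653051
```

```bash
sed -i 's/def run(a,r,aend/def run(a,r,aend/; s/    log=\[\];pk=0/    global Z; log=[];pk=0/; s/pk=max(pk,ft)/pk=max(pk,ft); Z+=np.clip(1e-4*fz,-3e-4,3e-4)/; s/pk>4.5 and ft<pk-2.5/pk>5.5 and ft<pk-3/' crank.py
python3 - <<'E'
from crank import *
q=json.load(open("st.json")); run(q["a"],q["r"],3.3,np.array(q["f0"]),d=.025,click=True,fmax=12)
E
```

```text
CLICK
[[ 1.926   1.9254  0.065   0.065   2.7134  0.5705  6.436 ]
 [ 1.951   1.9541  0.0651  0.0649  3.4991 -1.63    4.7482]
 [ 1.976   1.9813  0.0648  0.0648  3.4421 -0.3232  2.4969]
 [ 2.001   2.0083  0.0647  0.0647  3.2368 -2.745  -0.5528]
 [ 2.026   2.0306  0.0642  0.0645  3.927  -0.1829  0.1769]
 [ 2.051   2.0546  0.0642  0.0644  4.1261 -0.51   -1.6703]
 [ 2.076   2.077   0.0641  0.0643  3.0426  1.6505  1.3285]
 [ 2.101   2.1041  0.0644  0.0643  4.0378 -0.269  -0.822 ]
 [ 2.126   2.1278  0.0643  0.0643  3.6953  0.2545 -0.5204]
 [ 2.151   2.153   0.0644  0.0644  2.0965 -0.9482 -0.3317]
 [ 2.176   2.177   0.0642  0.0643  4.054   0.4092  0.5692]
 [ 2.201   2.2031  0.0643  0.0643  4.1718 -0.5098  1.2142]
 [ 2.226   2.2293  0.0642  0.0642  3.2955 -0.2268  0.4025]
 [ 2.251   2.2542  0.0641  0.0642  2.9836 -0.8458 -0.7419]
 [ 2.276   2.2779  0.064   0.0641  3.5184  0.9975 -0.443 ]
 [ 2.301   2.3029  0.0642  0.0641  4.2545 -0.7424  0.2071]
 [ 2.326   2.328   0.064   0.0641  3.0115  0.0577  1.4973]
 [ 2.351   2.354   0.064   0.064   3.6069 -0.834  -0.4137]
 [ 2.376   2.3784  0.0639  0.064
[... 653 characters left out ...]
.9437 -0.4737  0.7168]
 [ 2.676   2.6789  0.0637  0.0638  3.6312 -0.1814 -0.6315]
 [ 2.701   2.703   0.0636  0.0638  3.4075 -0.1119 -1.1386]
 [ 2.726   2.7277  0.0636  0.0637  2.714   0.9381  1.0776]
 [ 2.751   2.7533  0.0638  0.0638  3.2534 -0.5371 -0.4393]
 [ 2.776   2.776   0.0637  0.0637  5.0601 -0.1514 -0.5032]
 [ 2.801   2.7968  0.0637  0.0637  5.3255  0.7813  0.8535]
 [ 2.826   2.8248  0.0638  0.0638  5.926  -0.5933 -1.3439]
 [ 2.851   2.8443  0.0637  0.0638  7.8044 -1.1083 -0.0756]
 [ 2.876   2.8634  0.0635  0.0637  8.3515  0.6303 -0.3302]
 [ 2.901   2.8815  0.0636  0.0637 10.8434 -0.7138  0.0381]
 [ 2.926   2.9186  0.0635  0.0638  6.6412  0.4387  2.0422]] t 30.6 0.021646698311214307
```

Run:
```python
from crank import *
q=json.load(open("st.json"));f0=np.array(q["f0"]);a=q["a"]
for i in range(5):
    ctrl.hold(.15); s,ft,fr,fz=meas(a,f0); print(ft,fr,fz,loc(s),s["wrist_torque"])
im=[viewer.grab_frame(n) for n in("scene","top")]
cv2.imwrite("pics/click.png",np.vstack([cv2.resize(im[0][140:220,220:340],None,fx=5,fy=5),cv2.resize(im[1][185:225,225:345],None,fx=5,fy=5)]))
```

```text
5.776733214778811 0.9391304133781717 1.802315920877194 [-0.1238  0.0623  0.0648] [-1.5611 -0.5    -0.1285]
5.42509323598366 0.2583722798912912 2.12168298015906 [-0.1237  0.0623  0.0648] [-1.5125 -0.5163 -0.1584]
4.241120139172147 1.6660910381963527 1.3373393217470826 [-0.1236  0.0623  0.0647] [-1.4595 -0.3935 -0.0973]
5.633048550837653 0.734114382026018 1.6559443851312103 [-0.1237  0.0623  0.0648] [-1.4624 -0.4572 -0.1444]
5.818427163494195 0.3877637970268774 1.780984867988662 [-0.1236  0.0623  0.0647] [-1.4793 -0.4432 -0.0797]
```

View pics/click.png

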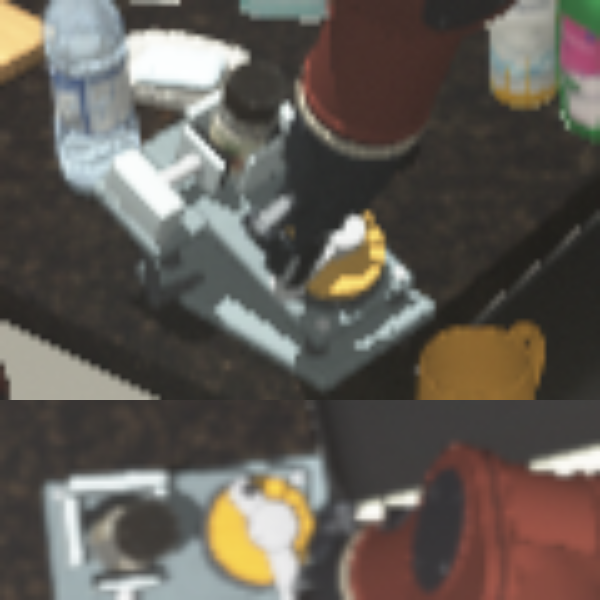

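The jaw has closed and the jar stands clamped, cap at about (253,90). The load is still about 5.5 N (0.35 N m) only about 0.15 rad after the torque began to rise at 2.77, so the pawl is most likely still climbing and the click should come near 3.17. Even if it had already clicked, 0.95 would not come before about 3.3. I'll continue in small averaged steps, capped at 3.24.

Run:
```python
from crank import *
q=json.load(open("st.json"));f0=np.array(q["f0"]);a,r=q["a"],q["r"]; pk=0
import crank; crank.Z=.0635
crank.Z=loc(ctrl.get_state())[2]
while a<3.235:
    a+=.02; ctrl.move_l(pos(a,r),rate=.03); m=[]
    for i in range(3): s,ft,fr,fz=meas(a,f0); m.append((ft,fr,fz)); ctrl.hold(.04)
    ft,fr,fz=np.mean(m,0); l=loc(s)[:2]-A
    print(np.array([a,np.arctan2(-l[0],-l[1]),ft,fr,fz,m[0][0],s["time"]]))
    r+=np.clip(2e-4*fr,-5e-4,5e-4); pk=max(pk,ft)
    if ft>14 or (pk>5.5 and ft<pk-2.5): print("DROP"); break
json.dump(dict(a=a,r=r,f0=list(f0)),open("st.json","w"))
```

```text
[ 2.946   2.9378  7.459   0.4004  1.3054  8.4039 31.7833]
[ 2.966   2.9507  9.4205 -0.4998  0.3157  8.8955 32.1583]
[ 2.986   2.9641 11.169  -0.1426  0.8511 11.5002 32.5333]
[ 3.006   2.9788 12.8695 -0.0736  1.0038 12.0785 32.9083]
[ 3.026   2.9942 14.0169 -0.0816  0.4409 14.0244 33.2833]
DROP
```

Run:
```python
from crank import *
q=json.load(open("st.json"));f0=np.array(q["f0"])
F=[];T=[]
for i in range(6):
    ctrl.hold(.08); s=ctrl.get_state(); F.append(RC.T@(s["wrist_force"]-f0)); T.append(RC.T@s["wrist_torque"])
print(np.mean(F,0),np.mean(T,0),F[-1],loc(s),s["gripper_width"],s["grip_force"],s["joint_positions"],s["joint_efforts"])
im=viewer.grab_frame("top"); im2=viewer.grab_frame("scene")
for k,g in(("t",im),("s",im2)): cv2.imwrite(f"pics/raw_{k}.png",g)
# grip force dir / click picture: crank arm angle in both top frames, by bright (white) arm pixels round hub
```

```text
[-13.9509  -2.1512   0.9239] [-0.5609  3.4568  0.002 ] [-13.4173  -2.0169   0.7083] [-0.1194  0.0633  0.0647] 0.021882942035366042 29.808932952582836 [-56.4254  -3.2771  46.1829 127.4512 -27.1122  56.9689  13.2227] [ -5.2884 -23.0084  -6.4523 -35.4869  -5.909    2.4443  -0.0079]
```

Run:
```python
from h import *
out=[]
for n,k,(x0,y0,W,H) in (("top","t",(250,188,50,42)),("scene","s",(255,165,60,45))):
    g=cv2.imread(f"pics/raw_{k}.png")[y0:y0+H,x0:x0+W];z=int(390/W)
    im=cv2.resize(g,(390,int(H*390/W)),interpolation=cv2.INTER_CUBIC);z=390/W;c=im.copy()
    for a,col in((2.99,(0,0,255)),(2.75,(0,255,0))):
        L=np.array([w(-.11-r*np.sin(a),-r*np.cos(a),.046) for r in(0,.065)]+[w(-.11-.065*np.sin(a),-.065*np.cos(a),.1)])
        cv2.polylines(c,[np.int32((proj(n,L)-[x0,y0]+.5)*z)],False,col,1)
    out.append(np.hstack([im,c])[:295])
cv2.imwrite("pics/arm.png",np.vstack(out))
```

```text
(no output)
```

View pics/arm.png

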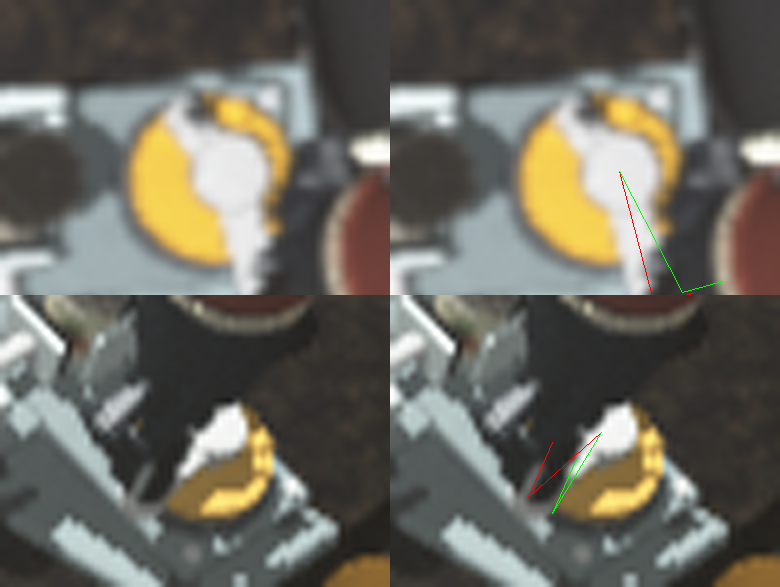

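The crank arm follows the tool (red line), so nothing has slipped. The moment shows a purely tangential load on the grip axis. Under either reading, going to 3.22 stays below the second click, so I'll carry on with a higher force ceiling.

```bash
cat > step.py <<'E'
from crank import *
import crank
def go(cap,fmax,d=.02,drop=2.5):
    q=json.load(open("st.json"));f0=np.array(q["f0"]);a,r=q["a"],q["r"]; pk=0; act=0
    crank.Z=loc(ctrl.get_state())[2]
    while act<cap:
        a+=d; ctrl.move_l(pos(a,r),rate=.04); m=[]
        for i in range(3): s,ft,fr,fz=meas(a,f0); m.append((ft,fr,fz)); ctrl.hold(.03)
        ft,fr,fz=np.mean(m,0); l=loc(s)[:2]-A; act=np.arctan2(-l[0],-l[1])%(2*np.pi)
        T=RC.T@s["wrist_torque"]
        print(np.array([a,act,ft,fr,fz,T[1],T[2],s["time"]]))
        r+=np.clip(2e-4*fr,-5e-4,5e-4); pk=max(pk,ft)
        if ft>fmax or (pk>5.5 and ft<pk-drop): print("DROP" if ft<=fmax else "FMAX"); break
    json.dump(dict(a=a,r=r,f0=list(f0)),open("st.json","w"))
E
python3 -c "
from step import *
fingers.close_gripper(60); go(3.2,24)"
```

```text
[ 3.046   3.0081 15.9109  0.3896  1.1787  3.8234 -0.0445 34.4583]
[ 3.066   3.0538  7.7534 -0.2156  1.7458  1.9822  0.0362 34.8083]
DROP
```

```bash
python3 -c "
from step import *
q=json.load(open('st.json'));f0=np.array(q['f0'])
for i in range(3): ctrl.hold(.1); s,ft,fr,fz=meas(q['a'],f0); print(ft,fr,fz,loc(s))
go(3.19,24,d=.015,drop=4)"
```

```text
6.865249690758627 -1.146922351704363 2.2023014059910473 [-0.1153  0.0637  0.0648]
6.891141267751182 0.02268368962179233 1.8527143760370277 [-0.1152  0.0637  0.0647]
5.505662253322239 0.3604657995900157 2.7735524658253046 [-0.1152  0.0637  0.0648]
[ 3.081   3.0702  8.1641  0.5527  2.3902  2.1035 -0.0075 35.4583]
[ 3.096   3.0792  9.3646 -0.5299  1.8942  2.5202  0.0012 35.8083]
[ 3.111   3.0883 11.3168 -0.148   2.185   2.9115  0.0147 36.1583]
[ 3.126   3.098  12.461   0.2944  2.3457  3.2058 -0.024  36.5083]
[ 3.141   3.1092 13.7242 -0.4363  2.2923  3.4294  0.0375 36.8583]
[ 3.156   3.1201 15.0743  0.0834  2.7315  3.6648  0.0951 37.2083]
[ 3.171   3.1305 15.4649 -0.5121  2.9315  3.979  -0.0061 37.5583]
[ 3.186   3.1994  0.1867  1.2075  3.9581  0.4213 -0.0782 37.9083]
DROP
```

The force collapsed from 15.5 N to 0.2 N with a jump to 3.20, right where the click was predicted. I'll release, back off along the grip axis and hand in.

```bash
python3 -c "
from crank import *
ctrl.hold(.3); q=json.load(open('st.json')); s,ft,fr,fz=meas(q['a'],np.array(q['f0'])); print(ft,fr,fz)
a0=viewer.grab_frame('top')
fingers.open_jaws(); ctrl.hold(.2); l=loc(ctrl.get_state())
print(ctrl.move_l(w(l[0],l[1],.20),rate=.12)); ctrl.hold(1)
s=ctrl.get_state(); print(s['time'],loc(s),RC.T@(s['wrist_force']-np.array(q['f0'])),s['gripper_width'])
a1=viewer.grab_frame('top')
print('jar region change',np.abs(a1[188:225,232:262].astype(int)-a0[188:225,232:262]).mean())
job.job_done()"
```

```text
-0.4751159192703357 2.3124757669139258 5.810272474007447
False
41.4083 [-0.1072  0.0633  0.2   ] [-0.1633 -0.947   0.2808] 0.08549394269655669
jar region change 0.5228228228228228
the job is handed in; nothing more can be done
```

I handed the job in at about 41 s: the spice jar stands clamped in the pocket, the crank is at what I take to be its first click, and the gripper is open and clear. I judged the click by force (the load fell from 15.5 N to 0.2 N at about the predicted angle) and saw no sign of a second; two smaller drops came before it, which I read as the crank sticking, and the result has not been reported back to me.

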